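# Knock the stop peg of the butcher's block home with the meat mallet

## Robot

A 7-joint arm with a two-finger parallel gripper is mounted at the origin on a cart in front of the work surface, level with it; the furniture and walls round the work are solid. World frame = base frame: x ahead of the robot, y to its left, z up, the work surface at z = 0. Lengths are in m, angles in rad, forces in N, time in s.
With the tool pointing down it reaches from about 0.35 to 0.9 m from the base axis. Payload 7.2 kg.
Tool frame: the origin (TCP) lies midway between the tips of the shut fingers; the grasp point (between the pads) lies 19 mm behind it (r.pinch_z is the distance from the TCP to the grasp point, in m); z points along the fingers, y is the line along which they close (so a half turn about z gives the same grasp; the last joint's range is limited). The gripper opens to 85 mm and grips with 20 to 120 N. Pads are 22 mm wide; open, the fingers measure 114 mm over their backs; the gripper's body (76 mm by 85 mm) begins 54 mm behind the grasp point. The pads swing forward as they close: fully open they stand 13 mm farther back than shut.
Start: joints at [-1.41, 0.411, -0.013, 1.596, 0.006, 1.134, -0.082], TCP at [0.142, 0.609, 0.231] pointing down, gripper open.
Joint ranges: [-2.95, 2.95], [-0.29, 1.99], [-1.47, 1.44], [0.14, 2.54], [-1.03, 4.17], [0.13, 1.85], [-2.86, 2.86]. Speed limits (rad/s): [2.39, 2.39, 3.01, 3.01, 3.14, 3.14, 3.14].

## Interface

Orientations are given as a 3x3 rotation matrix whose columns are the frame's x, y, z axes.
In Python, from cell import r, effector, solve_ik, grab_frame, calibration, order, monitor gives the robot as it stands. Calls block until the motion is done:
- r.goto(position, orientation): joint-space move of the TCP to a pose.
- r.move_linear(position, max_speed=0.15, rotation=None, contact_N=None): straight line of the TCP; rotation=None keeps the orientation; max_speed is the mean speed in m/s. With contact_N (N) it stops when the force on the tool has changed by that much, and returns True; else False.
- r.move_j(angles): joint-space move.
- effector.command_gripper(opening, squeeze=None): finger opening in m; squeeze is the grip in N (None keeps the last); returns when the fingers have stopped.
- r.pause(seconds).
- solve_ik(position, orientation): joint angles nearest the present ones, or None.
- grab_frame(name): name is "side" or "top"; returns the picture (480x640x3 uint8, blue, green, red); there is no depth.
- calibration(name): a dict with "fx", "fy", "cx", "cy" (pixels), "dist" ([k1, k2, p1, p2, k3] as OpenCV has them; the pictures are not rectified), "R" (3x3) and "t" (3): a world point X has camera coordinates R X + t. Camera axes: x right, y down, z forward; pixel columns grow to the right and rows downward; lengths in m; the calibration is good to about 2 mm. A picture is of the moment at which its call begins. calibration takes no time and is no camera call.
A pose or a line that the arm cannot do raises r.MotionError and nothing moves.
- order.sign_off(): hands the job in; it is judged then, once.
Readings, each from a call of its own:
- monitor.current_t(): time.
- monitor.current_joint_pos(): joint angles.
- monitor.current_dq(): joint speeds.
- monitor.current_joint_torque(): joint torques, N m.
- monitor.current_eef_pos(): TCP position.
- monitor.current_eef_rot(): TCP orientation.
- monitor.current_force(): force on the tool from outside, world axes, zero at the start.
- monitor.current_torque(): the same for the moment, N m.
- monitor.current_finger_gap(): finger opening in m.
- monitor.current_grip_force(): force on a finger pad.
Only numpy, scipy, OpenCV 4.12 (cv2) and the standard library are available. Lean on these libraries where they do the work, as an engineer would, in place of code of your own. Each camera call takes 0.05 s, during which the arm holds its last target. There are 200 camera calls.

## Task

Pick up the upright meat mallet by its handle, raise it above the thick stop peg of the butcher's block and knock that peg fully home with a brisk blow (or a few), not a slow push; leave the slim peg standing. Do not push the thick peg with the gripper itself. Then stand the mallet upright on the worktop again, off the block.

Things in the scene. Friction and masses are not known exactly. Their poses are not given: they have to be found in the camera images.
- mallet: Upright meat mallet (pounder), 0.3 to 0.5 kg, standing on the worktop left of the block: round steel head 56 mm across, its flat underside the striking face; dark wooden handle rising from its middle, 26 mm thick from 50 to 112 mm above the face, top at 120 mm. Origin: centre of the striking face; z up along the handle. It is round, any yaw will do; grip it about 85 mm above the face.
- stop_peg_top (a point): Centre of the top of the thick steel peg (head 32 mm across, 8 mm thick, stem 22 mm), upright in one half of a fixed pale wooden block 150 x 200 x 50 mm high; the slim peg is in the other half, 110 mm away; which half varies. The top starts 77 to 81 mm above the worktop; fully home it is at 61 mm, the head resting on its steel collar (42 mm across, 3 mm thick).
- stop_peg (a joint): How far the thick peg is driven down, in m: 0 fully up, 0.020 fully home (hard stop); 0 to 0.004 at the start. A light spring pushes it up, but the friction of its catch, about 10 N, holds it wherever it is driven; 10 to 15 N move it, the mallet's weight alone does not.
- slim_peg_top (a point): Centre of the flat top of the slim steel peg (head 12 mm across on an 8 mm stem) in the other half of the block, about as high as the thick one; to be left standing.
- slim_peg (a joint): How far the slim peg is driven down, in m: 0 fully up, 0.020 fully home; 0 to 0.004 at the start; the same kind of catch.
Things that resemble listed ones, but are neither listed nor needed, are in the scene too. What is shaped like the mallet but blue or orange is not meant.

How it is judged:
By the outcome, as a careful person would: the job done as asked, in the order asked, and still so for the second after the job is handed in, with the robot touching nothing.
It also fails if it takes over 38 s, if anything falls off the work surface, if the arm or the gripper's body presses on something with over 40 N, if the wrist force passes 120 N, or if a joint passes its speed limit or range.

## Working session

There is one attempt and no reset: what is moved stays moved. The work goes in short steps, each a Python script; the robot and the scene stay as the last script left them, time stands still between calls to the robot, and variables do not carry over. Pictures are saved under pics/ and viewed, at most 10 in all, crops included, and the job is handed in when it is done.

```bash
ls; mkdir -p pics; python3 - <<'E'
from cell import *
import cv2,numpy as np
for n in("side","top"):
    cv2.imwrite(f"pics/{n}0.png",grab_frame(n)); c=calibration(n); print(n,c, -np.array(c["R"]).T@c["t"])
print(monitor.current_t(),monitor.current_force(),monitor.current_finger_gap(),r.pinch_z)
E
```

```text
pics
side {'fx': 596.7177207629337, 'fy': 596.7177207629337, 'cx': 311.5869597014095, 'cy': 252.4083347753216, 'dist': array([-0.00320947,  0.        ,  0.        ,  0.        ,  0.        ]), 'R': array([[-0.96599539, -0.25851321, -0.00488103],
       [-0.10169037,  0.39721106, -0.9120759 ],
       [ 0.23772247, -0.88056476, -0.40999236]]), 't': array([ 0.60273663, -0.00229074,  1.11768892])} [0.31630809 1.14092276 0.45909657]
top {'fx': 573.7586894623589, 'fy': 573.7586894623589, 'cx': 324.16403918821163, 'cy': 235.5166783950861, 'dist': array([0.0134869, 0.       , 0.       , 0.       , 0.       ]), 'R': array([[-0.0265358 , -0.99961146, -0.00853147],
       [-0.98455032,  0.02761175, -0.17291114],
       [ 0.17307952,  0.00381132, -0.98490048]]), 't': array([0.320576  , 0.55691693, 0.8321632 ])} [0.41278907 0.30190235 0.91863006]
0.1 [-0.08078606 -0.10314133  0.4400377 ] 0.08515050004685566 0.0187
```

View pics/side0.png

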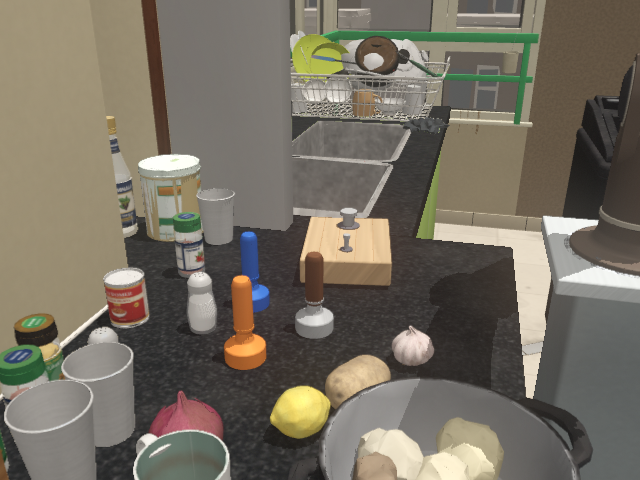

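View pics/top0.png

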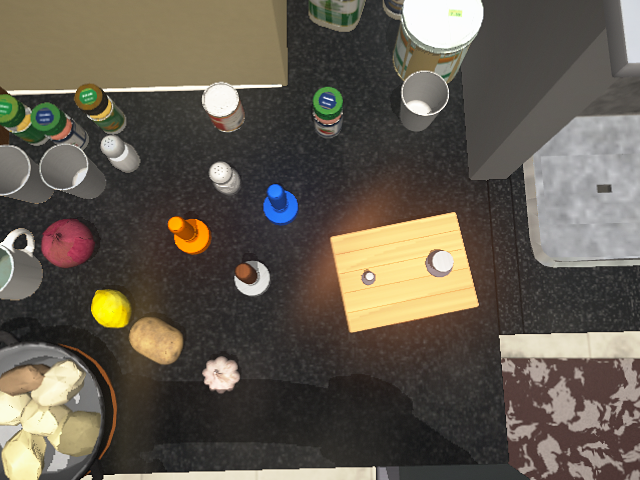

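Candidates for the mallet in the top view are the brown handle with steel head (252,278), blue (280,205) and orange (190,235). The brown/steel one fits the description. The thick peg is the wide head at (440,262) and the slim one is at (369,277). I'll check them in an enlarged crop.

```bash
cat > h.py <<'E'
from cell import *
import cv2,numpy as np
from scipy.optimize import least_squares
def proj(n,X):
    c=calibration(n);K=np.array([[c["fx"],0,c["cx"]],[0,c["fy"],c["cy"]],[0,0,1]])
    return cv2.projectPoints(np.array(X,float).reshape(-1,1,3),cv2.Rodrigues(np.array(c["R"]))[0],np.array(c["t"]),K,c["dist"])[0].reshape(-1,2)
def at_z(n,uv,z):
    return least_squares(lambda p:(proj(n,[p[0],p[1],z])-uv).ravel(),[.4,.2]).x
def tri(s,t):
    q=least_squares(lambda p:np.r_[(proj("side",p)-s).ravel(),(proj("top",p)-t).ravel()],[.4,.2,.05]);return q.x,q.fun
E
python3 - <<'E'
import cv2,numpy as np
t=cv2.imread("pics/top0.png");s=cv2.imread("pics/side0.png")
f=lambda i,x,y,w,h,k:cv2.resize(i[y:y+h,x:x+w],None,fx=k,fy=k,interpolation=cv2.INTER_CUBIC)
a=f(t,225,240,80,60,5);b=f(t,400,235,80,60,5);c=f(s,284,245,80,100,3);d=f(s,290,200,133,100,3)
top=np.hstack([a,b]);bot=np.zeros((300,800,3),np.uint8);bot[:,:240]=c;bot[:,240:639]=d
cv2.imwrite("pics/c1.png",np.vstack([top,bot]))
from h import *
print(proj("side",[.142,.609,.231]),proj("top",[.142,.609,.231]))
print("thick",tri((348.5,213),(440,257)),"slim",tri((347,235),(369,275)))
print("mtop",tri((314,256),(242,271)),"mbase",at_z("top",(252,279),.01),at_z("side",(314,322),.015))
E
```

```text
[[663.1693086  268.99235227]] [[ 54.95232917 596.3727686 ]]
thick (array([0.521304  , 0.13488574, 0.07758751]), array([-1.95904144, -0.23767685,  0.30399335,  1.55890661])) slim (array([0.49907342, 0.24083173, 0.07857389]), array([-0.53107989, -0.06264562,  0.08908329,  0.46248458]))
mtop (array([0.50659808, 0.42151721, 0.11909245]), array([ 0.3703818 ,  0.05745495, -0.08300908, -0.37376549])) mbase [0.50559253 0.42183931] [0.50719184 0.42257232]
```

View pics/c1.png

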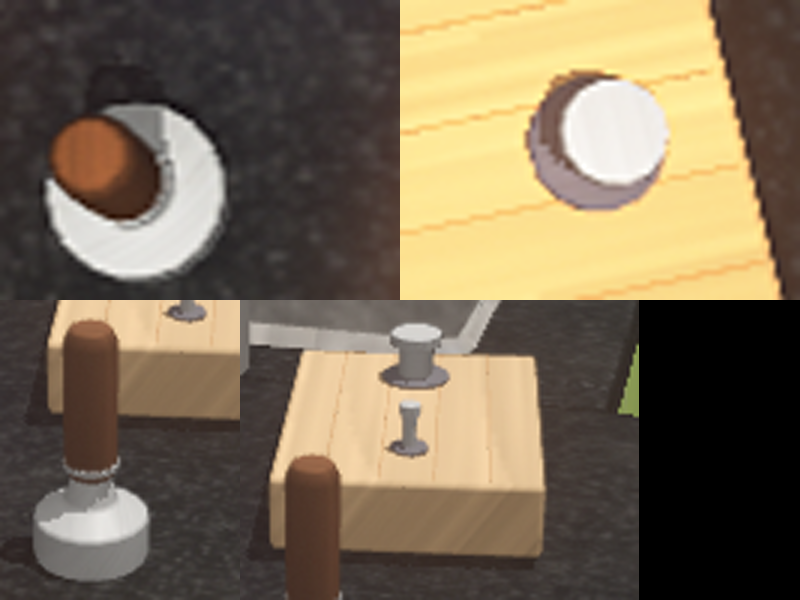

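Confirmed: the dark wooden handle on a steel head stands at about (0.506, 0.422). The thick peg is the one with the wide collar, its top at pixel (443,261) in the top view and (348.7,210.7) in the side view. Next is the grasp.

```bash
python3 - <<'E'
from h import *
print("thick",tri((348.7,210.7),(443,261.4)), at_z("top",(443,261.4),.079))
print("orange",at_z("top",(192,237),.01),"blue",at_z("top",(281,208),.01),"col",at_z("top",(470,180),0))
R=min([np.diag([1.,-1,-1]),np.diag([-1.,1,-1])],key=lambda R:np.abs(np.array(solve_ik([.506,.4218,.2],R) if solve_ik([.506,.4218,.2],R) is not None else [99]*7)-monitor.current_joint_pos()).sum())
print(R[0,0],solve_ik([.506,.4218,.2],R))
r.goto([.506,.4218,.17],R)
print(monitor.current_t(),monitor.current_eef_pos())
print(r.move_linear([.506,.4218,.066],.12,contact_N=12))
print(monitor.current_t(),monitor.current_eef_pos(),monitor.current_force())
effector.command_gripper(0.02,80)
print(monitor.current_t(),monitor.current_finger_gap(),monitor.current_grip_force(),monitor.current_eef_pos(),monitor.current_force())
for n in("side","top"): cv2.imwrite(f"pics/{n}1.png",grab_frame(n))
cv2.imwrite("pics/c2.png",np.hstack([cv2.resize(cv2.imread("pics/side1.png")[150:400,180:430],(400,400)),cv2.resize(cv2.imread("pics/top1.png")[150:400,150:400],(400,400))]))
E
```

```text
thick (array([0.51711684, 0.13190892, 0.08080818]), array([ 0.4547606 ,  0.05373738, -0.06930889, -0.36006309])) [0.5168065  0.13147377]
orange [0.57600532 0.51809278] blue [0.61974048 0.37422304] col [0.66036119 0.06268834]
-1.0 [-0.8174847   0.49288897  0.07135419  1.54759198 -0.03781405  1.10246115
  0.83327217]
1.6333 [0.50473413 0.42337335 0.17018703]
False
2.65 [0.50647625 0.42225386 0.06682792] [0.10409156 1.1124426  0.58624475]
3.2333 0.024231490599424182 77.74178826759112 [0.50620482 0.42170689 0.06626395] [ 0.24059061 -0.84878337  1.75169933]
```

View pics/c2.png

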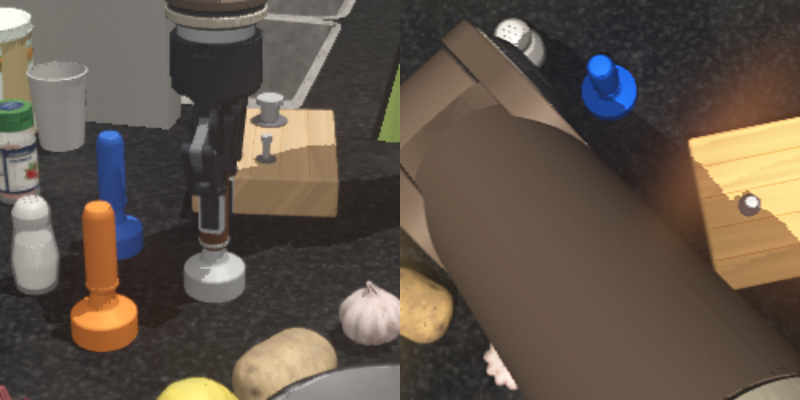

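The side view shows the fingers round the mallet's handle, with the mallet upright. Next I lift it over the thick peg and check.

```bash
python3 - <<'E'
from h import *
R=np.diag([-1.,1,-1])
r.move_linear([.506,.4218,.215],.25)
print(monitor.current_t(),monitor.current_eef_pos(),monitor.current_force())
r.goto([.517,.1316,.215],R)
r.pause(.2)
print(monitor.current_t(),monitor.current_eef_pos(),monitor.current_force(),monitor.current_eef_rot()[:,2],monitor.current_finger_gap())
s=grab_frame("side");t=grab_frame("top")
cv2.imwrite("pics/c3.png",np.hstack([cv2.resize(s[100:260,270:430],(400,400)),cv2.resize(t[180:340,330:490],(400,400))]))
print(proj("side",[monitor.current_eef_pos()+[0,0,-.066]]))
E
```

```text
4.0833 [0.50496462 0.42112458 0.21287584] [-0.25274979 -0.52177769 -5.72748696]
5.4 [0.51700538 0.13318716 0.21476519] [-0.17951688 -0.34204318 -4.06201565] [-2.37241013e-04  1.86294930e-04 -9.99999955e-01] 0.024323305534282677
[[349.95763353 174.9795922 ]]
```

View pics/c3.png

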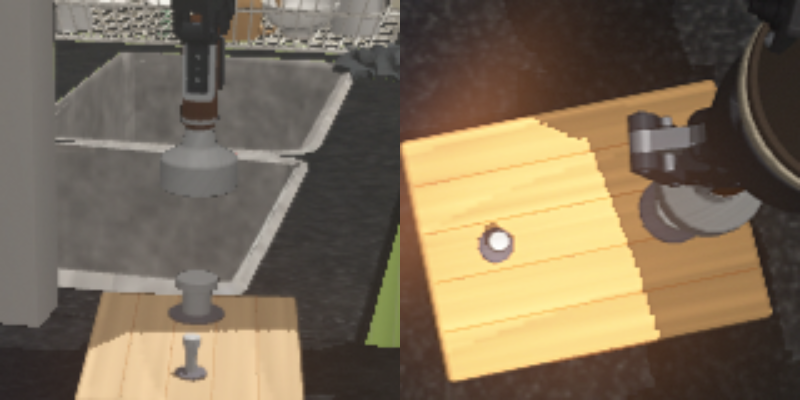

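The mallet is centred above the thick peg: face at about crop (200,180), peg top at (197,278). Now I strike.

```bash
python3 - <<'E'
from h import *
x,y=.517,.1316
f0=monitor.current_force()
r.move_linear([x,y,.1265],.4)
print(monitor.current_t(),monitor.current_eef_pos(),monitor.current_force()-f0)
r.move_linear([x,y,.2],.3)
r.pause(.2)
print(monitor.current_t(),monitor.current_eef_pos(),monitor.current_finger_gap())
s=grab_frame("side")
cv2.imwrite("pics/c4.png",cv2.resize(s[130:270,290:430],(560,560),interpolation=cv2.INTER_CUBIC))
print(proj("side",[[.517,.1319,.061],[.517,.1319,.079]]))
E
```

```text
5.875 [0.51698869 0.13169365 0.1257684 ] [-0.87526385 -0.73210028  1.16790387]
6.4667 [0.51592375 0.13141683 0.19864651] 0.024739103176285315
[[348.99317441 220.87031845]
 [349.19772049 211.68690652]]
```

View pics/c4.png

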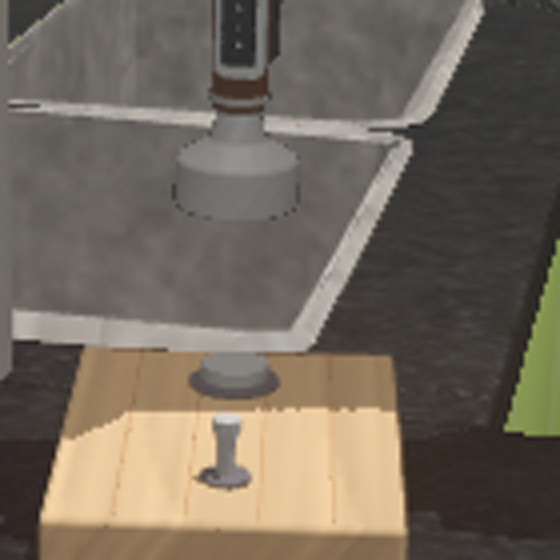

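The thick peg's head is down on its collar: top at row 220.5, against 220.9 predicted for home. The slim peg still stands. I'll give one more blow to be certain, then put the mallet back.

```bash
python3 - <<'E'
from h import *
R=np.diag([-1.,1,-1])
x,y=.517,.1316
f0=monitor.current_force()
r.move_linear([x,y,.1245],.38)
print(monitor.current_t(),monitor.current_eef_pos(),monitor.current_force()-f0)
r.move_linear([x,y,.215],.3)
r.goto([.506,.4218,.215],R)
r.move_linear([.506,.4218,.085],.2)
r.pause(.2)
print(monitor.current_eef_pos(),monitor.current_eef_rot()[:,2])
print(r.move_linear([.506,.4218,.058],.03,contact_N=5))
p=monitor.current_eef_pos();print(monitor.current_t(),p,monitor.current_force())
s=grab_frame("side")
cv2.imwrite("pics/c5.png",np.hstack([cv2.resize(s[200:260,310:390],(400,300)),cv2.resize(s[265:345,270:350],(300,300))]))
E
```

```text
6.8667 [0.51627113 0.13135248 0.12298478] [-0.68751946  0.36239696 -0.00551592]
[0.50679726 0.42235962 0.08666137] [ 0.00198131  0.00180066 -0.99999642]
True
10.2333 [0.50602653 0.42158676 0.05928489] [-0.91605256  0.43339693  5.88671194]
```

View pics/c5.png

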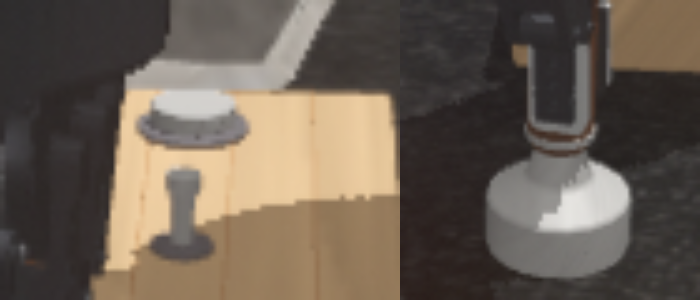

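The thick peg is home: top centre at row 221.2, head on the collar. The slim peg stands, and the mallet rests on the worktop. It slid 7 mm up in the grip on the hard stop. Now I release it and retreat.

```bash
python3 - <<'E'
from h import *
effector.command_gripper(.085)
r.pause(.2)
p=monitor.current_eef_pos()
r.move_linear([.506,.4218,.2],.15)
r.goto([.36,.5,.28],np.diag([-1.,1,-1]))
r.pause(.3)
s=grab_frame("side");t=grab_frame("top")
cv2.imwrite("pics/c6.png",np.hstack([cv2.resize(s[190:350,260:420],(400,400)),cv2.resize(t[180:380,220:480],(400,308)) if 0 else cv2.resize(t[180:340,220:380],(400,400))]))
print(monitor.current_t(),monitor.current_eef_pos())
E
```

```text
13.3667 [0.36061367 0.49951589 0.27955015]
```

View pics/c6.png

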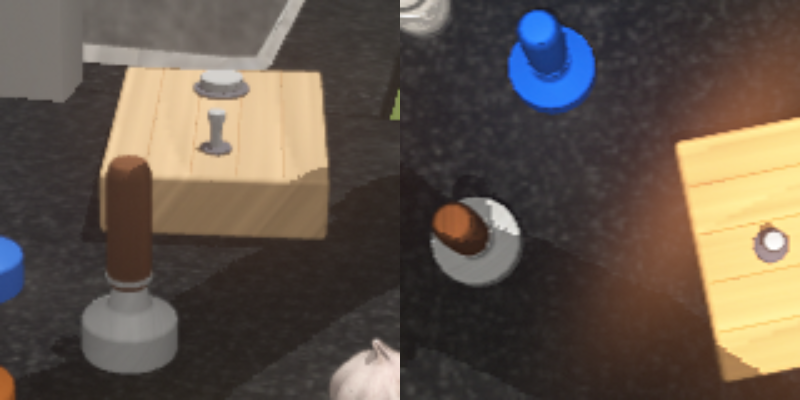

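The mallet stands upright and free, and the slim peg is standing. One enlarged look will confirm there's no gap under the thick peg's head.

```bash
python3 - <<'E'
from h import *
s=grab_frame("side")
cv2.imwrite("pics/c7.png",cv2.resize(s[205:241,325:373],None,fx=16,fy=16,interpolation=cv2.INTER_NEAREST))
c=[.517,.1319]
a=np.linspace(0,2*np.pi,60)
def ext(rad,z):
    p=proj("side",np.c_[c[0]+rad*np.cos(a),c[1]+rad*np.sin(a),0*a+z]);return (p.min(0)-[325,205])*16,(p.max(0)-[325,205])*16
for n,rd,z in(("top",.016,.061),("top+2",.016,.063),("headbot",.016,.053),("collartop",.021,.053),("collarbot",.021,.05)):print(n,*ext(rd,z))
E
```

```text
top [244.80836389 204.36065355] [523.12267622 304.86968043]
top+2 [245.0659805  188.30817575] [523.58866527 288.461012  ]
headbot [243.78163873 268.33524322] [521.26551816 370.25730313]
collartop [200.48547572 252.89597005] [564.72310302 386.68588854]
collarbot [200.15023421 276.70971699] [563.98069024 411.18885781]
```

View pics/c7.png

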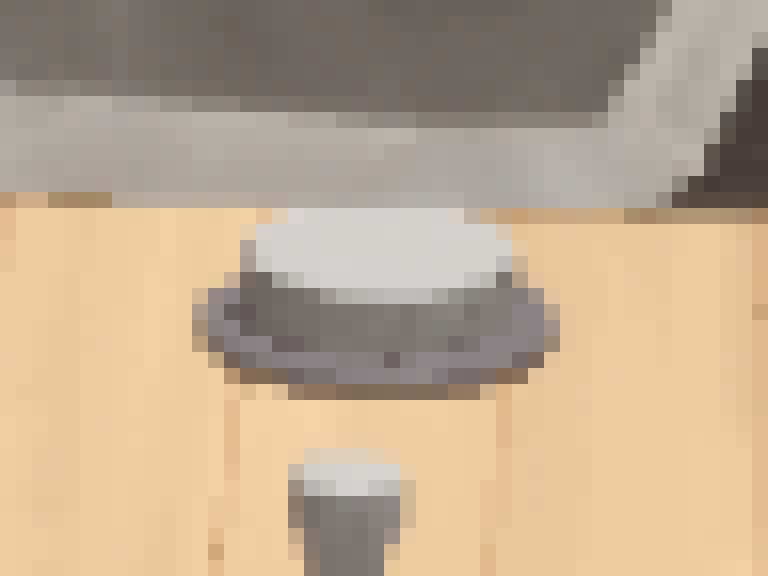

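In the enlargement, the head rests on the collar with no stem visible: head rim at row 300, collar rim at 398, matching the prediction for fully home. I'm handing the job in.

```bash
python3 -c "
from cell import *
print(order.sign_off())"
```

```text
the job is handed in; nothing more can be done
None
```

The job is handed in: two brisk mallet blows drove the thick peg fully home by the camera view, the slim peg is still standing, and the mallet stands upright on the worktop off the block.

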